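# Fetch the clamped slide carrier from behind the stain bottles

### The arm

A 7-joint arm with a two-finger parallel gripper is mounted at the origin on a cart in front of the work surface, level with it; the furniture and walls round the work are solid. World frame = base frame: x ahead of the robot, y to its left, z up, the work surface at z = 0. Lengths are in mm, angles in rad, forces in N, time in s.
With the tool pointing down it reaches from about 400 to 875 mm from the base axis. Payload 4.4 kg.
Tool frame: the origin (TCP) lies midway between the tips of the shut fingers; the grasp point (between the pads) lies 19 mm behind it; z points along the fingers, y is the line along which they close (so a half turn about z gives the same grasp; the last joint's range is limited). The gripper opens to 85 mm and grips with 20 to 120 N. Pads are 22 mm wide; open, the fingers measure 114 mm over their backs; the gripper's body (76 mm by 85 mm) begins 54 mm behind the grasp point. The pads swing forward as they close: fully open they stand 13 mm farther back than shut.
Start: joints at [1.087, 0.628, 0.038, 1.517, -0.027, 0.996, -0.02], TCP at [263.766, -594.092, 231.313] pointing down, gripper open.
Joint ranges: [-3.06, 3.06], [-0.37, 2.12], [-1.25, 1.32], [0.18, 2.47], [-1.1, 4.24], [0.23, 1.98], [-2.94, 2.94]. Speed limits (rad/s): [2.57, 2.57, 3.14, 3.14, 3.14, 3.14, 3.14].

### API

Orientations are given as a unit quaternion [w, x, y, z].
In Python, from workcell import telemetry, camera, ctrl gives the robot as it stands.
- The arm moves only by the tool play_rows, never from a script. Its arguments are lists of equal length, an entry for each row: "offset": the shift along the tool's x, y, z in cm, a list of three; "spin": the turn about the tool's z in rad; "gripper": the opening, from -1 (shut) to 1 (fully open). In form: {"offset": [[dx, dy, dz], ...], "spin": [spin, ...], "gripper": [gripper, ...]}. A call has 1 to 20 rows; each row shifts and turns the commanded pose from where the row before left it, along the tool's axes as they then stand; what a row does not reach is not made up. A row lasts 1/12 s, in which the tool goes at most 41.7 mm and 7.16 degrees, less where a joint would pass 70% of its speed; a pose out of reach is approached as far as the arm can. A call with a gripper value outside its range is refused whole. The fingers move at their own pace and stop on an object; "grip_force" is the grip in N (left out, the last holds). Time passes only in rows, so rows that do not move let the fingers close. It gives the time, the measured TCP pose, the force, the opening and the grip force at its end, in the units of the state.
- telemetry.sense(): the state, without advancing time (a new reading comes with each control period).
- camera(name): name is "side" or "top"; returns a dict with "pixels" (420x560x3 uint8, blue, green, red), "intrinsics" (3x3 intrinsics, pixels), "camera_from_world" (4x4, takes a point from world to camera coordinates). Camera axes: x right, y down, z forward; pixel columns grow to the right and rows downward; lengths in mm; the calibration is good to about 2 mm. A picture is of the moment at which its call begins. There is no depth.
- ctrl.close_job(): hands the job in; it is judged then, once.
The state is a dict: "time_s": time; "joint_positions": joint angles; "joint_vel": joint speeds; "joint_torque": joint torques, N m; "position": TCP position; "tool_rot": TCP orientation; "wrist_force": force on the tool from outside, world axes, zero at the start; "wrist_torque": the same for the moment, N m; "width": finger opening in mm; "grasp_force": force on a finger pad.
Only numpy, scipy, OpenCV 4.12 (cv2) and the standard library are available. Lean on these libraries where they do the work, as an engineer would, in place of code of your own. Each camera call takes 0.05 s, during which the arm holds its last target. There are 200 camera calls.

### The job

The three stain bottles on the staining stand are in the way of the slide clamp: first stand all three upright in the white spill tray, then lift the sprung clamp arm by its orange knob until it stays up by itself, and carry the green slide carrier level and lay it across the two rails of the steel drying rack, in the middle and along the rack's length. Then put each bottle back, upright, in the very pocket of the stand it came from; leave the clamp arm standing open.

Things in the scene. Friction and masses are not known exactly. Their poses are not given: they have to be found in the camera images.
- stand: fixed aluminium staining stand, base 190 x 196 x 6 mm; origin on the table under the middle of the slide deck; x points from the bottles to the clamp hinge (away from the robot at yaw 0), y left, z up. Three white round bottle pockets (56 mm inside, wall 7 mm high, floor 6 mm above the table) centred at stand x,y = (-50,61), (-62,0), (-50,-61) mm
- deck (a point): middle of the top of the steel slide deck (28 mm wide in stand x), right above the stand's origin, 34 mm above the table, same axes. The carrier lies on it, length along y, between end stops at y = +-53 mm and four corner pins (x = +-26.5, y = +-40 mm, 8 mm high). The two black hinge cheeks behind it begin at x = 53 mm and are 62 mm high
- clamp_arm (a joint): sprung steel clamp arm: 0 = shut, level over the carrier, pressing on its middle; positive = lifted, up and away from the bottles; 1.95 = open at its stop, leaning back past upright. Its over-centre spring pulls it shut below about 1.15 rad and holds it open above. Lifting takes about 3 N at the knob. Hinge axis: along stand y, at stand x = 70, z = 54 mm
- knob (a point): centre of the round orange knob (19 mm diameter, 20 mm high) on top of the free end of the clamp arm; with the arm shut 18 mm before the stand's origin and 67 mm above the table; 89 mm from the hinge axis (88 mm along the arm and 13 mm above its middle line)
- slide_carrier: green slide carrier holding one glass slide, loose, 40 (x) x 92 (y) x 10 mm, with an 18 mm wide bridge across its middle, 12 mm high; origin at the middle of its underside, z up. To be gripped across its 40 mm width, in the middle of its length
- bottle_blue: white plastic stain bottle with blue screw cap, loose; body 40 mm diameter, 118 mm high in all, cap 28 to 30 mm diameter from 96 to 118 mm above the bottom; origin at the middle of its bottom, z up
- bottle_yellow: the same bottle with yellow cap; origin at the middle of its bottom
- bottle_red: the same bottle with red cap; origin at the middle of its bottom
- spill_tray: white shallow spill tray, fixed, 230 (x) x 96 (y) x 16 mm outside, walls and floor 4 mm thick; origin at the middle of its underside, x along its length. Room for the three bottles in a row, 66 mm apart
- drying_rack: steel drying rack, fixed, base 112 (x) x 160 (y) mm, 4 mm thick with a 6 mm rim; two black rails along x at y = +-30 mm, 80 mm long, top 20 mm above the table; a low wire guard 30 mm high at each end (y = +-64 mm). Origin at the middle of its underside, y along its length: the carrier's long side lies along y, across both rails

How it is judged:
By the outcome, as a careful person would: the job done as asked, in the order asked, and still so for the second after the job is handed in, with the robot touching nothing.
It also fails if it takes over 128 s, if anything falls off the work surface, if the arm or the gripper's body presses on something with over 40 N, if the wrist force passes 120 N, or if a joint passes its speed limit or range.

## Working session

There is one attempt and no reset: what is moved stays moved. The work goes in short steps, Python scripts to look and compute and a tool call to move; the robot and the scene stay as the last step left them, time stands still between calls to the robot, and variables do not carry over. Pictures are saved under pics/ and viewed, at most 14 in all, crops included, and the job is handed in when it is done.

Besides the shell and the picture viewer there is one more tool, called after "Emit:" as a command line: name --pt "numbers of a row" for each row, then --argument value for the rest. play_rows: Moves the arm, as the interface text tells. Its arguments: {"type":"object","properties":{"offset":{"type":"array"},"spin":{"type":"array"},"gripper":{"type":"array"},"grip_force":{"type":"number"}},"required":["offset","spin","gripper"]}

```bash
ls; mkdir -p pics
cat > h.py <<'E'
import numpy as np, cv2, json
from workcell import telemetry, camera, ctrl
def snap(n,f=None):
    c=camera(n); c['K']=np.array(c['intrinsics']); c['T']=np.array(c['camera_from_world']); c['pixels']=np.array(c['pixels'],dtype=np.uint8)
    if f: cv2.imwrite('pics/'+f,c['pixels'])
    return c
def ray(c,u,v):
    R,t=c['T'][:3,:3],c['T'][:3,3]
    return -R.T@t, R.T@np.linalg.inv(c['K'])@np.array([u,v,1.])
def onz(c,u,v,z):
    o,d=ray(c,u,v); return o+d*(z-o[2])/d[2]
def proj(c,p):
    q=c['K']@(c['T'][:3,:3]@np.array(p,float)+c['T'][:3,3]); return q[:2]/q[2]
def tri(a,pa,b,pb):
    A=[];B=[]
    for c,p in((a,pa),(b,pb)):
        o,d=ray(c,*p); d/=np.linalg.norm(d); M=np.eye(3)-np.outer(d,d); A.append(M);B.append(M@o)
    return np.linalg.lstsq(np.vstack(A),np.hstack(B),rcond=None)[0]
E
python3 - <<'E'
from h import *
s=telemetry.sense(); print(s)
for n in('top','side'):
    c=snap(n,n+'0.png'); o=ray(c,280,210); print(n,o, c['K'].tolist())
E
```

```text
pics
{'time_s': 0.0, 'joint_positions': array([ 1.08717089,  0.62933762,  0.03840271,  1.51837246, -0.02698646,
        0.99627966, -0.01998657]), 'joint_vel': array([-5.83967263e-04, -2.73648876e-04,  6.55262134e-04,  1.49610291e-03,
        1.12982946e-04,  4.13236107e-05, -2.49539609e-04]), 'joint_torque': array([-2.01298739e-03, -5.63400507e+01,  1.22574862e+00, -1.93448067e+01,
        1.09590791e-02,  1.05673779e-02,  1.83137286e-05]), 'position': array([ 263.5450089 , -593.49580958,  230.39245241]), 'tool_rot': array([-9.18353301e-04,  9.78251120e-01,  2.07421944e-01, -2.01187616e-04]), 'wrist_force': array([ 0.5032562 , -0.69762841,  0.13862063]), 'wrist_torque': array([-0.01042122, -0.02212776,  0.01344855]), 'grasp_force': 0.0, 'width': 85.44166890170904}
top (array([ 340.61839658,   -5.84578389, 1310.52523317]), array([ 0.17241312,  0.00940983, -0.9849995 ])) [[504.48949368137573, 0.0, 282.8185458263255], [0.0, 504.48949368137573, 211.39281070571812], [0.0, 0.0, 1.0]]
side (array([251.0426789 , 718.81817959, 762.23377115]), array([ 0.2982603 , -0.6825474 , -0.66722214])) [[432.4746190673259, 0.0, 279.6980527080258], [0.0, 432.4746190673259, 208.3219176467192], [0.0, 0.0, 1.0]]
```

View pics/top0.png

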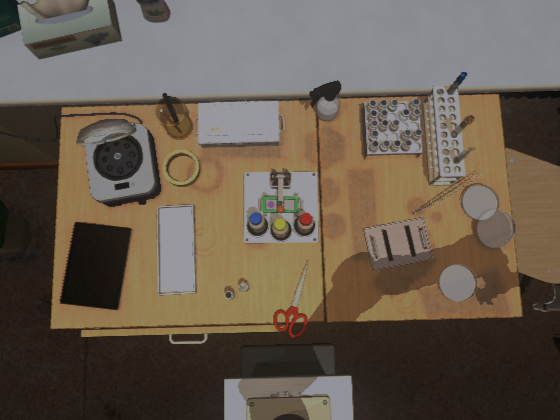

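View pics/side0.png

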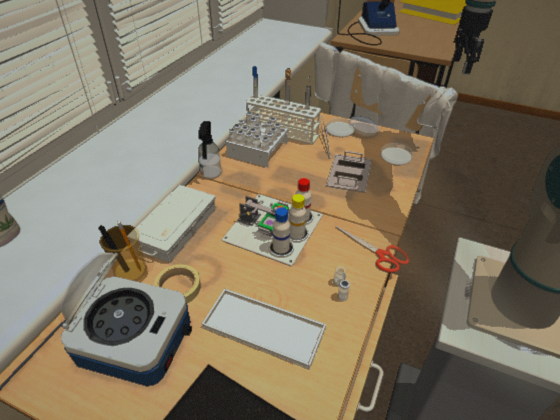

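The top view shows the stand near (281,207) with blue, yellow and red caps at (256,218), (281,226) and (306,219). The tray is at (176,249) and the rack at (397,243), slightly turned. The side view shows the same layout, with the caps at (282,215), (297,202) and (303,185).

Run:
```python
from h import *
t=snap('top');s=snap('side')
def blobs(c,lo,hi,box):
    x0,y0,x1,y1=box
    h=cv2.cvtColor(c['pixels'],cv2.COLOR_BGR2HSV)[y0:y1,x0:x1]
    m=cv2.inRange(h,np.array(lo),np.array(hi))
    n,l,st,ce=cv2.connectedComponentsWithStats(m)
    return [(int(a[4]),(b+[x0,y0]).round(1).tolist(),(a[:4]+[x0,y0,0,0]).tolist()) for a,b in sorted(zip(st[1:],ce[1:]),key=lambda q:-q[0][4])[:3]]
col={'blue':((100,130,40),(125,255,255)),'yellow':((22,150,80),(34,255,255)),'red':((0,190,80),(6,255,255)),'red2':((172,150,80),(180,255,255)),'orange':((7,200,120),(17,255,255)),'green':((45,80,50),(85,255,255))}
for k,(lo,hi) in col.items():
    print(k,'T',blobs(t,lo,hi,(240,165,325,245)),'\n  S',blobs(s,lo,hi,(220,170,330,265)))
# white-ish quads
for n,box in(('tray',(150,195,205,305)),('stand',(235,165,328,250)),('rack',(355,210,440,275))):
    x0,y0,x1,y1=box; h=cv2.cvtColor(t['pixels'],cv2.COLOR_BGR2HSV)[y0:y1,x0:x1]
    m=cv2.inRange(h,np.array((0,0,60)),np.array((180,60,255)))
    m=cv2.morphologyEx(m,cv2.MORPH_OPEN,np.ones((3,3)))
    cs=cv2.findContours(m,0,2)[0]; k=max(cs,key=cv2.contourArea)
    r=cv2.minAreaRect(k); b=cv2.boxPoints(r)+[x0,y0]; print(n,r[1],b.round(1).tolist(),'world z=5',[onz(t,*p,{'tray':14,'stand':6,'rack':8}[n])[:2].round(1).tolist() for p in b])
a=t['pixels'][160:280,235:445]; cv2.imwrite('pics/z1.png',cv2.resize(a[:90,:95],None,fx=6,fy=6,interpolation=2))
b=np.hstack([cv2.resize(t['pixels'][210:275,357:437],(400,325),interpolation=2),cv2.resize(s['pixels'][140:205,320:400],(400,325),interpolation=2)])
cv2.imwrite('pics/z2.png',b)
cv2.imwrite('pics/z3.png',cv2.resize(s['pixels'][165:265,215:330],None,fx=6,fy=6,interpolation=2))
```

```text
blue T [(95, [255.1, 217.8], [250, 213, 11, 11])] 
  S [(150, [281.1, 214.4], [275, 208, 13, 14]), (5, [286.0, 237.2], [284, 236, 5, 3]), (4, [276.5, 237.5], [275, 237, 4, 2])]
yellow T [(106, [279.6, 224.1], [274, 219, 12, 12])] 
  S [(159, [297.7, 200.8], [292, 194, 13, 15]), (1, [282.0, 206.0], [282, 206, 1, 1]), (1, [247.0, 212.0], [247, 212, 1, 1])]
red T [(3, [304.3, 214.3], [304, 214, 2, 2]), (1, [302.0, 216.0], [302, 216, 1, 1]), (1, [308.0, 215.0], [308, 215, 1, 1])] 
  S [(120, [303.5, 184.2], [299, 178, 11, 13]), (1, [306.0, 207.0], [306, 207, 1, 1])]
red2 T [] 
  S []
orange T [] 
  S [(2, [279.5, 206.0], [279, 206, 2, 1])]
green T [(102, [267.1, 203.9], [262, 197, 16, 15]), (92, [292.6, 204.1], [284, 197, 15, 16])] 
  S [(103, [265.8, 222.0], [258, 213, 17, 19]), (49, [279.6, 205.5], [271, 203, 18, 7])]
tray (89.0, 38.0) [[157.0, 205.0], [195.0, 205.0], [195.0, 294.0], [157.0, 294.0]] world z=5 [[590.1, 328.2], [587.2, 228.6], [357.2, 228.0], [359.8, 324.7]]
stand (70.0, 74.0) [[244.0, 172.0], [318.0, 172.0], [318.0, 242.0], [244.0, 242.0]] world z=5 [[674.3, 99.7], [668.6, -97.0], [481.9, -89.8], [487.3, 102.3]]
rack (42.501564025878906, 61.53542709350586) [[363.5, 228.2], [423.9, 216.5], [432.0, 258.3], [371.6, 270.0]] world z=5 [[514.3, -209.3], [540.6, -368.3], [431.5, -380.9], [405.9, -224.1]]
```

View pics/z1.png

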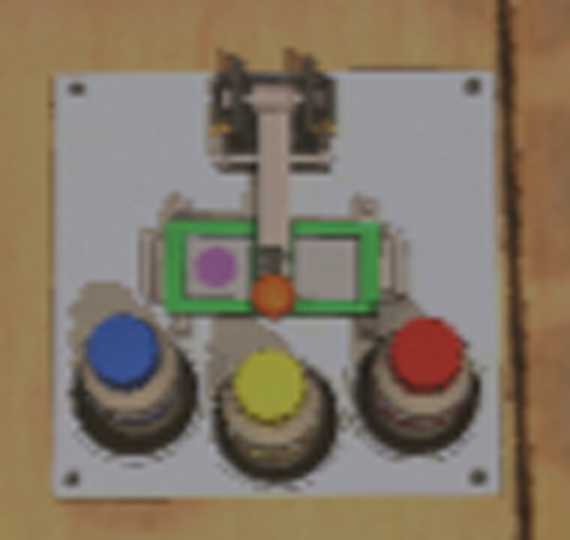

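View pics/z2.png

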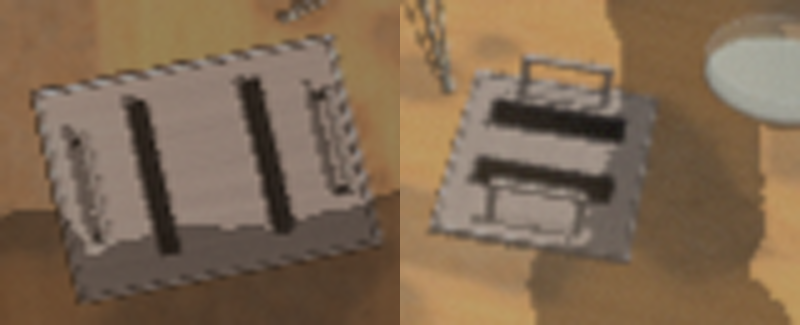

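View pics/z3.png

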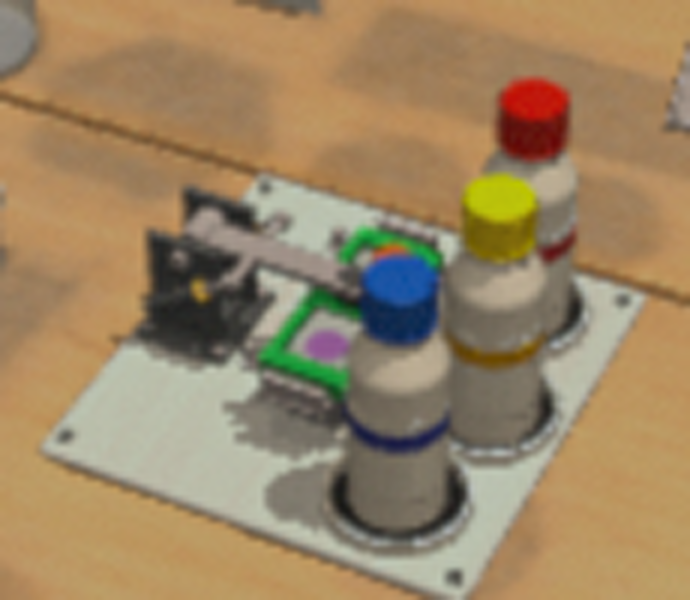

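The close-ups are clear. In z1 the carrier is centred near (272,268) and the knob at (273,295), with the stand almost square to the picture. In z2 the rack is turned about 10° and its rails are intact. In z3 the arm is shut and all the bottles are upright in their pockets. Next I'll make the first move, then refine the measurements.

Emit:
play_rows --pt "0 0 0" --pt "0 0 0" --pt "0 0 0" --pt "0 0 0" --pt "0 0 0" --pt "0 0 0" --pt "0 0 0" --pt "0 0 0" --pt "0 0 0" --pt "0 0 0" --pt "3.8 1.6 0" --pt "3.8 1.6 0" --pt "3.8 1.6 0" --pt "3.8 1.6 0" --pt "3.8 1.6 0" --pt "3.8 1.6 0" --pt "3.8 1.6 0" --pt "3.8 1.6 0" --pt "3.8 1.6 0" --pt "3.8 1.6 0" --spin '[-0.115,-0.115,-0.115,-0.115,-0.115,-0.115,-0.115,-0.115,-0.115,-0.115,0,0,0,0,0,0,0,0,0,0]' --gripper '[0.2,0.2,0.2,0.2,0.2,0.2,0.2,0.2,0.2,0.2,0.2,0.2,0.2,0.2,0.2,0.2,0.2,0.2,0.2,0.2]' --grip_force 40

```text
time_s: 1.87
position: [425.2, -212.8, 231.4]
tool_rot: [0.0, 0.708, 0.706, -0.0]
wrist_force: [0.8, -0.7, -0.7]
width: 51.1
grasp_force: 0.0
```

```bash
cat >> h.py <<'E'
def mask(c,lo,hi,box):
    x0,y0,x1,y1=box; h=cv2.cvtColor(c['pixels'],cv2.COLOR_BGR2HSV); m=cv2.inRange(h,np.array(lo),np.array(hi))
    o=np.zeros_like(m); o[y0:y1,x0:x1]=m[y0:y1,x0:x1]; return o
def big(m):
    n,l,st,ce=cv2.connectedComponentsWithStats(m); i=1+np.argmax(st[1:,4]) if n>1 else 0
    return ce[i],st[i],l==i
def pose():
    s=telemetry.sense(); w,x,y,z=s['tool_rot']; a=np.arctan2(2*(x*y+w*z),1-2*(y*y+z*z)); return s,np.array(s['position']),a
def go(p,ang,n=10):
    """needed tool-frame cm offset to p, spin to tool-x angle ang (rad)"""
    s,q,a=pose(); d=(np.array(p)-q)/10
    off=[d[0]*np.cos(ang)+d[1]*np.sin(ang), d[0]*np.sin(ang)-d[1]*np.cos(ang), -d[2]]
    sp=-(ang-a); sp=(sp+np.pi)%(2*np.pi)-np.pi
    print('t',round(s['time_s'],2),'pos',q.round(1),'ang',round(a,3),'w',round(s['width'],1),'-> off cm (after spin)',np.round(off,2),'spin',round(sp,3))
E
python3 - <<'E'
from h import *
t=snap('top');s=snap('side')
R={'blue':((100,110,40),(125,255,255)),'yellow':((22,110,80),(34,255,255)),'red':((0,170,60),(5,255,255))}
tb={'blue':(245,208,265,232),'yellow':(268,214,292,240),'red':(295,208,318,232)}
sb={'blue':(270,200,295,225),'yellow':(288,190,310,212),'red':(295,174,315,195)}
for k,(lo,hi) in R.items():
    a,sa,_=big(mask(t,lo,hi,tb[k])); b,sbb,_=big(mask(s,lo,hi,sb[k]))
    print(k,sa,sbb,'top z119',onz(t,*a,119).round(1),'side z113',onz(s,*b,113).round(1),'tri',tri(t,a,s,b).round(1))
g=mask(t,(45,60,40),(85,255,255),(250,185,310,220)); pts=np.argwhere(g)[:,::-1].astype(np.float32); r=cv2.minAreaRect(pts); b=cv2.boxPoints(r)
W=np.array([onz(t,*p,44)[:2] for p in b]); print('carrier',W.round(1).tolist(),W.mean(0))
o=mask(t,(3,150,90),(19,255,255),(272,200,290,214)); c,st,_=big(o); print('knob',st,c,onz(t,*c,76).round(1))
sv=cv2.cvtColor(t['pixels'],cv2.COLOR_BGR2HSV)
for n,box,z in(('tray',(150,195,205,305),16),('stand',(235,165,322,250),6),('rack',(355,210,440,275),6)):
    m=mask(t,(0,0,70),(180,70,255),box); _,st,l=big(m); k=max(cv2.findContours(l.astype(np.uint8),0,1)[0],key=cv2.contourArea)
    h=cv2.convexHull(k)[:,0,:].astype(float); H=np.array([onz(t,*p,z)[:2] for p in h]).astype(np.float32); rr=cv2.minAreaRect(H); print(n,rr,cv2.boxPoints(rr).round(1).tolist())
# screws
gr=t['pixels'].max(2).astype(float)
for (x,y) in((247.5,174.3),(313.5,174),(314.4,239.3),(246.5,239.5)):
    xi,yi=int(round(x)),int(round(y)); w=gr[yi-2:yi+3,xi-2:xi+3]; w=np.clip(np.median(w)-w-12,0,None); Y,X=np.mgrid[yi-2:yi+3,xi-2:xi+3]
    u=(w*X).sum()/w.sum(),(w*Y).sum()/w.sum(); print('screw',np.round(u,1),onz(t,*u,6)[:2].round(1))
# rails
m=mask(t,(0,0,0),(180,255,48),(376,222,422,266)); m[:, :]=m
n,l,st,ce=cv2.connectedComponentsWithStats(m)
for i in range(1,n):
    if st[i,4]>25: 
        p=np.argwhere(l==i)[:,::-1]; P=np.array([onz(t,*q,20)[:2] for q in p]).astype(np.float32); print('rail',st[i],cv2.minAreaRect(P))
go([523,60,200],np.pi/2)
E
```

```text
blue [250 213  11  11  99] [275 208  13  14 157] top z119 [531.7  65.8 119. ] side z113 [532.8  67.2 113. ] tri [533.   66.2 112.1]
yellow [274 218  12  13 126] [292 194  13  15 170] top z119 [515.1   7.7 119. ] side z113 [516.8   8.9 113. ] tri [516.6   7.9 112.1]
red [300 213  12  12 102] [298 178  12  14 132] top z119 [526.5 -54.6 119. ] side z113 [527.8 -54.1 113. ] tri [527.8 -54.9 112.4]
carrier [[597.4, 51.5], [594.8, -40.7], [555.8, -39.4], [558.5, 52.2]] [576.61193167   5.89377043]
knob [277 206   7   7  39] [280.1025641  208.82051282] [559.7   5.6  76. ]
tray ((474.278076171875, 277.2354736328125), (230.50491333007812, 97.46824645996094), 0.871472179889679) [[358.29998779296875, 324.20001220703125], [359.79998779296875, 226.8000030517578], [590.2999877929688, 230.3000030517578], [588.7999877929688, 327.70001220703125]]
stand ((580.7407836914062, 5.301300048828125), (194.16905212402344, 192.52638244628906), 88.33697509765625) [[481.70001220703125, -88.9000015258789], [674.0999755859375, -94.5], [679.7999877929688, 99.5999984741211], [487.29998779296875, 105.0999984741211]]
rack ((463.2497253417969, -240.4412841796875), (111.30329132080078, 45.899234771728516), 9.37060260772705) [[404.6000061035156, -226.89999389648438], [412.1000061035156, -272.1000061035156], [521.9000244140625, -254.0], [514.4000244140625, -208.6999969482422]]
screw [247.3 174.4] [667.6  91.1]
screw [313.3 173.9] [663.7 -84.5]
screw [314.3 239.2] [489.5 -80.4]
screw [246.5 239.4] [493.9  95.7]
rail [378 222  31  44 865] ((471.55364990234375, -280.77685546875), (76.63737487792969, 112.88127899169922), 86.04581451416016)
t 1.97 pos [ 428.3 -207.   231.9] ang 1.58 w 51.5 -> off cm (after spin) [26.7   9.47  3.19] spin 0.009
```

Emit:
play_rows --pt "3.4 1.3 0" --pt "3.4 1.3 0" --pt "3.4 1.3 0" --pt "3.4 1.3 0" --pt "3.4 1.3 0" --pt "3.4 1.3 0" --pt "3.4 1.3 0" --pt "3.5 1.3 0" --pt "0 0 2.5" --pt "0 0 2.5" --pt "0 0 2" --pt "0 0 0" --pt "0 0 0" --spin '[0,0,0,0,0,0,0,0.009,0,0,0,0,0]' --gripper '[0.2,0.2,0.2,0.2,0.2,0.2,0.2,0.2,0.2,0.2,0.2,0.2,0.2]'

```text
time_s: 3.05
position: [529.1, 57.6, 160.7]
tool_rot: [-0.001, 0.711, 0.703, -0.001]
wrist_force: [0.5, 0.6, 0.4]
width: 51.2
grasp_force: 0.0
```

Run:
```python
from h import *
go([532.3,66,100],np.pi/2)
```

```text
t 3.05 pos [529.1  57.6 160.7] ang 1.558 w 51.2 -> off cm (after spin) [0.84 0.32 6.07] spin -0.012
```

Emit:
play_rows --pt "0.8 0.3 2" --pt "0 0 2" --pt "0 0 2" --pt "0 0 0" --pt "0 0 0" --pt "0 0 0" --pt "0 0 0" --pt "0 0 0" --pt "0 0 0" --spin '[-0.01,0,0,0,0,0,0,0,0]' --gripper '[0.2,0.2,0.2,0.2,0.2,-0.6,-0.6,-0.6,-0.6]'

```text
time_s: 3.8
position: [534.1, 66.2, 103.2]
tool_rot: [0.001, 0.708, 0.706, 0.001]
wrist_force: [-0.8, -0.3, 6.8]
width: 26.7
grasp_force: 39.0
```

Run:
```python
from h import *
s=telemetry.sense(); print(s['grasp_force'],s['wrist_force'])
go([532.3,66,200],np.pi/2)
go([540.3,278.2,200],np.pi/2)
snap('side','g1.png')
```

```text
39.01275873184204 [-0.79010947 -0.34086888  6.80411688]
t 3.8 pos [534.1  66.2 103.2] ang 1.568 w 26.7 -> off cm (after spin) [-0.02 -0.18 -9.68] spin -0.002
t 3.8 pos [534.1  66.2 103.2] ang 1.568 w 26.7 -> off cm (after spin) [21.2   0.62 -9.68] spin -0.002
```

Run:
```python
import cv2
a=cv2.imread('pics/g1.png'); cv2.imwrite('pics/g1z.png',cv2.resize(a[150:260,230:340],(600,600),interpolation=2))
```

```text
(no output)
```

View pics/g1z.png

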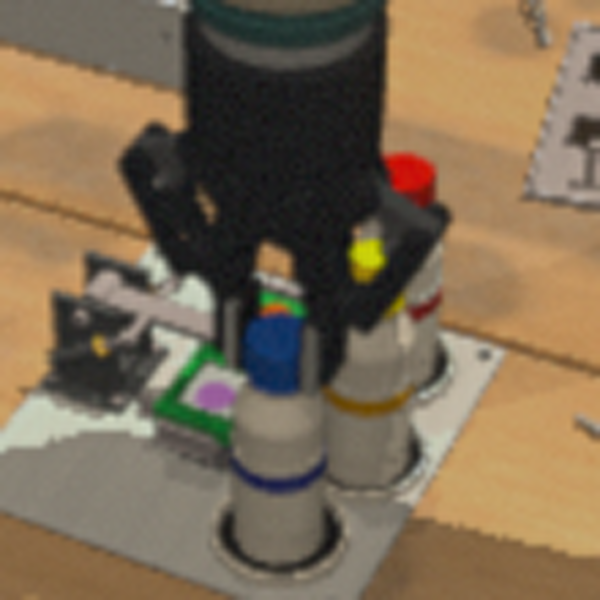

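The picture shows the blue cap held squarely between the pads with the bottle upright. Next I lift it and carry it to the tray.

Emit:
play_rows --pt "0 0 -2" --pt "0 0 -3" --pt "0 0 -3" --pt "0 0 -2" --pt "3.0 0.1 0" --pt "3.5 0.1 0" --pt "3.5 0.1 0" --pt "3.5 0.1 0" --pt "3.5 0.1 0" --pt "3.0 0.1 0" --pt "1.2 0 0" --pt "0 0 0" --pt "0 0 0" --pt "0 0 0" --spin '[0,0,0,0,0,0,0,0,0,0,0,0,0,0]' --gripper '[-0.6,-0.6,-0.6,-0.6,-0.6,-0.6,-0.6,-0.6,-0.6,-0.6,-0.6,-0.6,-0.6,-0.6]'

```text
time_s: 5.02
position: [539.6, 275.8, 201.4]
tool_rot: [0.001, 0.708, 0.706, -0.001]
wrist_force: [0.7, -0.7, -0.8]
width: 26.7
grasp_force: 40.0
```

Run:
```python
from h import *
go([540.3,278.2,102],np.pi/2)
```

```text
t 5.02 pos [539.6 275.8 201.4] ang 1.567 w 26.7 -> off cm (after spin) [0.24 0.07 9.94] spin -0.004
```

Emit:
play_rows --pt "0.2 0.1 2.5" --pt "0 0 2.5" --pt "0 0 2.5" --pt "0 0 1.2" --pt "0 0 0.7" --pt "0 0 0.5" --pt "0 0 0.1" --pt "0 0 0" --pt "0 0 0" --spin '[0,0,0,0,0,0,0,0,0]' --gripper '[-0.6,-0.6,-0.6,-0.6,-0.6,-0.6,-0.6,-0.6,-0.6]'

```text
time_s: 5.77
position: [541.0, 280.4, 102.4]
tool_rot: [0.0, 0.708, 0.706, 0.001]
wrist_force: [-0.9, -0.3, -0.8]
width: 26.6
grasp_force: 40.0
```

Emit:
play_rows --pt "0 0 0.15" --pt "0 0 0" --pt "0 0 0" --pt "0 0 0" --spin '[0,0,0,0]' --gripper '[-0.6,-0.6,-0.6,-0.6]'

```text
time_s: 6.1
position: [541.1, 280.7, 101.3]
tool_rot: [0.0, 0.708, 0.706, 0.001]
wrist_force: [-0.8, -1.6, 5.3]
width: 26.7
grasp_force: 40.5
```

Emit:
play_rows --pt "0 0 0" --pt "0 0 0" --pt "0 0 0" --pt "0 0 0" --pt "0 0 -3" --pt "0 0 -3" --pt "0 0 -3" --pt "-3.4 -0.3 0" --pt "-3.4 -0.3 0" --pt "-3.4 -0.3 0" --pt "-3.4 -0.3 0" --pt "-3.4 -0.3 0" --pt "-3.4 -0.3 0" --pt "-3.4 -0.3 0" --pt "-3.4 -0.4 0" --pt "0 0 0" --pt "0 0 0" --pt "0 0 0" --spin '[0,0,0,0,0,0,0,0,0,0,0,0,0,0,0,0,0,0]' --gripper '[0.2,0.2,0.2,0.2,0.2,0.2,0.2,0.2,0.2,0.2,0.2,0.2,0.2,0.2,0.2,0.2,0.2,0.2]'

```text
time_s: 7.6
position: [514.9, 8.8, 189.9]
tool_rot: [-0.0, 0.708, 0.706, 0.0]
wrist_force: [0.3, 0.1, -0.3]
width: 51.6
grasp_force: 0.0
```

Run:
```python
from h import *
go([516,7.9,103.5],np.pi/2)
s=snap('side','tray1.png'); b,st,_=big(mask(s,(100,110,40),(125,255,255),(150,180,350,360))); print(st,onz(s,*b,111).round(1))
t=snap('top'); b,st,_=big(mask(t,(100,110,40),(125,255,255),(140,190,210,310))); print(st,onz(t,*b,117).round(1))
```

```text
t 7.6 pos [514.9   8.8 189.9] ang 1.569 w 51.6 -> off cm (after spin) [-0.09  0.11  8.64] spin -0.002
[161 310  29  50 278] [572.2 416.2 111. ]
[160 213  12  11 101] [538.5 281.1 117. ]
```

Emit:
play_rows --pt "0 0.1 2.5" --pt "0 0 2.5" --pt "0 0 2.2" --pt "0 0 1.4" --pt "0 0 0" --pt "0 0 0" --pt "0 0 0" --pt "0 0 0" --pt "0 0 0" --pt "0 0 -2" --pt "0 0 -3" --pt "0 0 -3" --pt "0 0 -2" --pt "0 0 0" --spin '[0,0,0,0,0,0,0,0,0,0,0,0,0,0]' --gripper '[0.2,0.2,0.2,0.2,0.2,-0.6,-0.6,-0.6,-0.6,-0.6,-0.6,-0.6,-0.6,-0.6]'

```text
time_s: 8.87
position: [518.7, 8.4, 208.6]
tool_rot: [0.003, 0.708, 0.706, 0.003]
wrist_force: [0.5, 0.9, -1.3]
width: 26.7
grasp_force: 39.8
```

Run:
```python
from h import *
go([474.3,277.2,101.5],np.pi/2)
```

```text
t 8.87 pos [518.7   8.4 208.6] ang 1.568 w 26.7 -> off cm (after spin) [26.88 -4.44 10.71] spin -0.002
```

Emit:
play_rows --pt "3.2 -0.6 0" --pt "3.4 -0.6 0" --pt "3.4 -0.6 0" --pt "3.4 -0.6 0" --pt "3.4 -0.5 0" --pt "3.4 -0.5 0" --pt "3.4 -0.5 0" --pt "2.5 -0.4 0" --pt "0.8 -0.2 0" --pt "0 0 0" --pt "0 0 2.5" --pt "0 0 2.5" --pt "0 0 2.5" --pt "0 0 1.5" --pt "0 0 0.8" --pt "0 0 0" --pt "0 0 0" --spin '[0,0,0,0,0,0,0,0,0,0,0,0,0,0,0,0,0]' --gripper '[-0.6,-0.6,-0.6,-0.6,-0.6,-0.6,-0.6,-0.6,-0.6,-0.6,-0.6,-0.6,-0.6,-0.6,-0.6,-0.6,-0.6]'

```text
time_s: 10.28
position: [471.8, 276.2, 106.0]
tool_rot: [0.0, 0.708, 0.706, -0.0]
wrist_force: [-0.2, -0.7, -0.6]
width: 26.2
grasp_force: 39.9
```

Run:
```python
from h import *
go([474.3,277.2,101.5],np.pi/2)
```

```text
t 10.28 pos [471.8 276.2 106. ] ang 1.567 w 26.2 -> off cm (after spin) [0.1  0.25 0.45] spin -0.003
```

Emit:
play_rows --pt "0.1 0.2 0.2" --pt "0 0 0.2" --pt "0 0 0.1" --pt "0 0 0" --pt "0 0 0" --spin '[0,0,0,0,0]' --gripper '[-0.6,-0.6,-0.6,-0.6,-0.6]'

```text
time_s: 10.7
position: [474.8, 279.1, 102.7]
tool_rot: [0.001, 0.708, 0.706, 0.002]
wrist_force: [-0.1, -0.2, 7.3]
width: 26.6
grasp_force: 40.5
```

Emit:
play_rows --pt "0 0 0" --pt "0 0 0" --pt "0 0 0" --pt "0 0 0" --pt "0 0 -3" --pt "0 0 -3" --pt "0 0 -3" --pt "-3.7 0.6 0" --pt "-3.7 0.6 0" --pt "-3.7 0.6 0" --pt "-3.7 0.6 0" --pt "-3.7 0.6 0" --pt "-3.7 0.6 0" --pt "-3.7 0.6 0" --pt "-3.7 0.6 0" --pt "-3.7 0.5 0" --pt "0 0 0" --pt "0 0 0" --pt "0 0 0" --spin '[0,0,0,0,0,0,0,0,0,0,0,0,0,0,0,0,0,0,0]' --gripper '[0.2,0.2,0.2,0.2,0.2,0.2,0.2,0.2,0.2,0.2,0.2,0.2,0.2,0.2,0.2,0.2,0.2,0.2,0.2]'

```text
time_s: 12.28
position: [525.4, -54.4, 190.7]
tool_rot: [-0.0, 0.708, 0.706, 0.0]
wrist_force: [0.1, 0.5, 0.5]
width: 51.1
grasp_force: 0.0
```

Run:
```python
from h import *
go([527.3,-54.8,103.5],np.pi/2)
```

```text
t 12.28 pos [525.4 -54.4 190.7] ang 1.569 w 51.1 -> off cm (after spin) [-0.04  0.19  8.72] spin -0.002
```

Emit:
play_rows --pt "0 0.2 2.5" --pt "0 0 2.5" --pt "0 0 2.2" --pt "0 0 1.4" --pt "0 0 0" --pt "0 0 0" --pt "0 0 0" --pt "0 0 0" --pt "0 0 0" --pt "0 0 -2" --pt "0 0 -3" --pt "0 0 -3" --pt "0 0 -2" --pt "0 0 0" --pt "0 0 0" --spin '[0,0,0,0,0,0,0,0,0,0,0,0,0,0,0]' --gripper '[0.2,0.2,0.2,0.2,0.2,-0.6,-0.6,-0.6,-0.6,-0.6,-0.6,-0.6,-0.6,-0.6,-0.6]'

```text
time_s: 13.53
position: [528.2, -55.1, 206.1]
tool_rot: [0.001, 0.708, 0.706, 0.001]
wrist_force: [-0.3, 0.5, -1.9]
width: 26.1
grasp_force: 39.9
```

Run:
```python
from h import *
go([408.3,276.2,106],np.pi/2)
```

```text
t 13.53 pos [528.2 -55.1 206.1] ang 1.568 w 26.1 -> off cm (after spin) [ 33.13 -11.99  10.01] spin -0.002
```

Emit:
play_rows --pt "3.0 -1.4 0" --pt "3.4 -1.4 0" --pt "3.4 -1.4 0" --pt "3.4 -1.4 0" --pt "3.4 -1.3 0" --pt "3.4 -1.3 0" --pt "3.4 -1.2 0" --pt "3.4 -1.2 0" --pt "3.3 -0.9 0" --pt "2.0 -0.4 0" --pt "1.0 -0.1 0" --pt "0 0 0" --pt "0 0 2.5" --pt "0 0 2.5" --pt "0 0 2.5" --pt "0 0 1.5" --pt "0 0 0.8" --pt "0 0 0" --pt "0 0 0" --spin '[0,0,0,0,0,0,0,0,0,0,0,0,0,0,0,0,0,0,0]' --gripper '[-0.6,-0.6,-0.6,-0.6,-0.6,-0.6,-0.6,-0.6,-0.6,-0.6,-0.6,-0.6,-0.6,-0.6,-0.6,-0.6,-0.6,-0.6,-0.6]'

```text
time_s: 15.12
position: [408.7, 274.8, 106.6]
tool_rot: [0.0, 0.708, 0.706, -0.001]
wrist_force: [0.6, -0.5, -1.4]
width: 26.6
grasp_force: 40.2
```

Run:
```python
from h import *
go([408.3,276.2,101.5],np.pi/2)
```

```text
t 15.12 pos [408.7 274.8 106.6] ang 1.567 w 26.6 -> off cm (after spin) [ 0.14 -0.04  0.51] spin -0.004
```

Emit:
play_rows --pt "0 0 0.2" --pt "0 0 0.2" --pt "0 0 0.1" --pt "0 0 0" --pt "0 0 0" --spin '[0,0,0,0,0]' --gripper '[-0.6,-0.6,-0.6,-0.6,-0.6]'

```text
time_s: 15.53
position: [409.3, 276.6, 103.9]
tool_rot: [0.001, 0.708, 0.706, 0.001]
wrist_force: [-1.5, -1.5, 13.8]
width: 26.4
grasp_force: 41.5
```

Emit:
play_rows --pt "0 0 -0.1" --pt "0 0 0" --pt "0 0 0" --pt "0 0 0" --pt "0 0 -3" --pt "0 0 -3" --pt "0 0 -3" --pt "-3.4 1.9 0" --pt "-3.4 1.9 0" --pt "-3.4 1.9 0" --pt "-3.4 1.9 0" --pt "-3.4 1.9 0" --pt "-3.4 1.9 0" --pt "-3.4 1.9 0" --pt "-3.2 1.8 0" --pt "0 0 0" --pt "0 0 0" --spin '[0,0,0,0,0,0,0,0,0,0,0,0,0,0,0,0,0]' --gripper '[-0.6,0.2,0.2,0.2,0.2,0.2,0.2,0.2,0.2,0.2,0.2,0.2,0.2,0.2,0.2,0.2,0.2]'

```text
time_s: 16.95
position: [559.2, 3.1, 192.2]
tool_rot: [0.0, 0.71, 0.704, -0.0]
wrist_force: [-0.6, 0.8, 0.5]
width: 51.1
grasp_force: 0.0
```

Emit:
play_rows --pt "0 0 0" --pt "0 0 0" --pt "0 0 0" --pt "0 0 0" --pt "0 0 0" --pt "0 0 0" --pt "0 0 0" --pt "0 0 0" --pt "0 0 0" --pt "0 0 0" --pt "0 0 0" --pt "0 0 0" --pt "0 0 0" --pt "0 0 0" --pt "0 0 0" --spin '[0.12,0.12,0.12,0.12,0.12,0.12,0.12,0.12,0.12,0.12,0.12,0.12,0.13,0,0]' --gripper '[0,0,0,0,0,0,0,0,0,0,0,0,0,0,0]'

```text
time_s: 18.2
position: [558.1, 7.7, 192.7]
tool_rot: [-0.0, 1.0, 0.005, -0.0]
wrist_force: [-0.1, -0.6, -0.4]
width: 42.5
grasp_force: 0.0
```

Run:
```python
from h import *
go([559.3,6.4,54],-0.024)
print(telemetry.sense()['joint_positions'])
t=snap('top','t5.png'); s=snap('side','s5.png')
cv2.imwrite('pics/c5.png',np.hstack([cv2.resize(t['pixels'][190:310,140:240],(400,480)),cv2.resize(s['pixels'][170:270,215:315],(400,480))[:,:]]))
for k,lo,hi in(('b',(100,110,40),(125,255,255)),('y',(22,130,80),(34,255,255)),('r',(0,170,60),(5,255,255))):
    b,st,_=big(mask(t,lo,hi,(150,195,205,305))); print(k,st,onz(t,*b,117).round(1))
```

```text
t 18.2 pos [558.1   7.7 192.7] ang 0.01 w 42.5 -> off cm (after spin) [ 0.12  0.13 13.87] spin 0.034
[-0.10449895  0.54489167  0.06128982  1.82026645 -0.0459042   0.77839411
 -1.58058345]
b [160 212  12  12 102] [538.6 281.1 117. ]
y [161 239  13  13 119] [473.5 275.7 117. ]
r [162 267  12  12 109] [406.8 274.8 117. ]
```

View pics/c5.png

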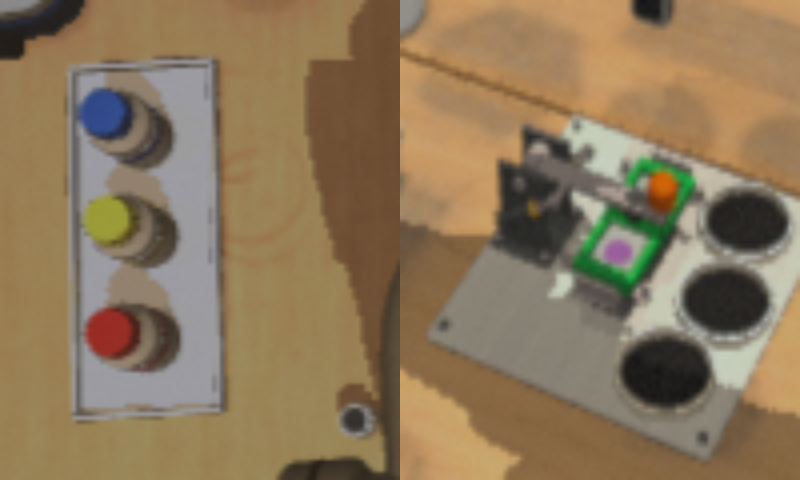

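Left: all three bottles stand upright in the tray. Right: the stand with its empty pockets, the clamp shut and the orange knob at about (280,209) in the full side picture. Next comes the descent to the knob.

Emit:
play_rows --pt "0.1 0.1 3" --pt "0 0 3" --pt "0 0 3" --pt "0 0 0" --pt "0 0 0" --spin '[0.034,0,0,0,0]' --gripper '[0,0,0,0,0]' --grip_force 35

```text
time_s: 18.72
position: [558.5, 5.1, 101.9]
tool_rot: [-0.0, 1.0, -0.014, -0.002]
wrist_force: [1.4, 0.0, 0.5]
width: 42.7
grasp_force: 0.0
```

Run:
```python
from h import *
s=snap('side'); s['pixels']=cv2.imread('pics/s5.png')
b,st,_=big(mask(s,(3,170,90),(20,255,255),(270,195,292,222))); print(st,b,onz(s,*b,68).round(1))
k=onz(s,*b,68)
go([559.3,6.4,54],-0.024)
```

```text
[277 206   7   8  47] [280.19148936 209.53191489] [561.6   6.9  68. ]
t 18.77 pos [560.    5.1 103.4] ang -0.029 w 42.5 -> off cm (after spin) [-0.07 -0.13  4.94] spin -0.005
```

Emit:
play_rows --pt "0 -0.1 2" --pt "0 0 1.5" --pt "0 0 1.4" --pt "0 0 0" --pt "0 0 0" --pt "0 0 0" --pt "0 0 0" --pt "0 0 0" --spin '[0,0,0,0,0,0,0,0]' --gripper '[0,0,0,0,-0.8,-0.8,-0.8,-0.8]'

```text
time_s: 19.43
position: [561.2, 5.9, 55.8]
tool_rot: [-0.0, 1.0, -0.015, 0.002]
wrist_force: [-1.1, -0.5, 7.1]
width: 16.7
grasp_force: 34.3
```

Run:
```python
from h import *
s,q,a=pose(); print(s['grasp_force'],s['wrist_force'],s['width'],q,a)
# arc about hinge (648.?): contact relative hinge
H=np.array([577.5+70,54.]); g=np.array([q[0],q[2]+19])-H; r=np.hypot(*g); f0=np.arctan2(g[1],-g[0]); print(r,f0)
f=np.linspace(0,1.75,29); X=-r*np.cos(f0+f); Z=r*np.sin(f0+f)
print(np.c_[f[1:],np.diff(X)/10,-np.diff(Z)/10].round(2).tolist())
```

```text
34.30350855225697 [-1.0974085  -0.46908309  7.11490933] 16.683366464973652 [561.19008573   5.92117888  55.7513967 ] -0.030307861013372156
88.76948668120514 0.23595047058160235
[[0.06, 0.15, -0.54], [0.12, 0.18, -0.52], [0.19, 0.21, -0.51], [0.25, 0.24, -0.5], [0.31, 0.27, -0.48], [0.38, 0.3, -0.46], [0.44, 0.33, -0.44], [0.5, 0.36, -0.42], [0.56, 0.39, -0.4], [0.62, 0.41, -0.37], [0.69, 0.43, -0.35], [0.75, 0.45, -0.32], [0.81, 0.47, -0.29], [0.88, 0.49, -0.26], [0.94, 0.5, -0.23], [1.0, 0.52, -0.2], [1.06, 0.53, -0.17], [1.12, 0.54, -0.13], [1.19, 0.55, -0.1], [1.25, 0.55, -0.06], [1.31, 0.55, -0.03], [1.38, 0.55, 0.0], [1.44, 0.55, 0.04], [1.5, 0.55, 0.07], [1.56, 0.54, 0.11], [1.62, 0.54, 0.14], [1.69, 0.53, 0.18], [1.75, 0.51, 0.21]]
```

Emit:
play_rows --pt "0.15 0 -0.55" --pt "0.2 0 -0.5" --pt "0.2 0 -0.5" --pt "0.25 0 -0.5" --pt "0.25 0 -0.5" --pt "0.3 0 -0.45" --pt "0.35 0 -0.45" --pt "0.35 0 -0.4" --pt "0.4 0 -0.4" --pt "0.4 0 -0.35" --pt "0.45 0 -0.35" --pt "0.45 0 -0.3" --pt "0 0 0" --spin '[0,0,0,0,0,0,0,0,0,0,0,0,0]' --gripper '[-0.8,-0.8,-0.8,-0.8,-0.8,-0.8,-0.8,-0.8,-0.8,-0.8,-0.8,-0.8,-0.8]'

```text
time_s: 20.52
position: [591.2, 5.1, 107.1]
tool_rot: [-0.0, 1.0, -0.015, -0.006]
wrist_force: [-16.1, 0.3, 11.4]
width: 16.6
grasp_force: 35.8
```

Run:
```python
from h import *
s=snap('side'); cv2.imwrite('pics/k1.png',cv2.resize(s['pixels'][140:260,210:340],(650,600)))
go([600,6,110],-0.024)
```

```text
t 20.57 pos [591.1   5.2 106.9] ang -0.03 w 16.6 -> off cm (after spin) [ 0.89 -0.1  -0.31] spin -0.006
```

View pics/k1.png

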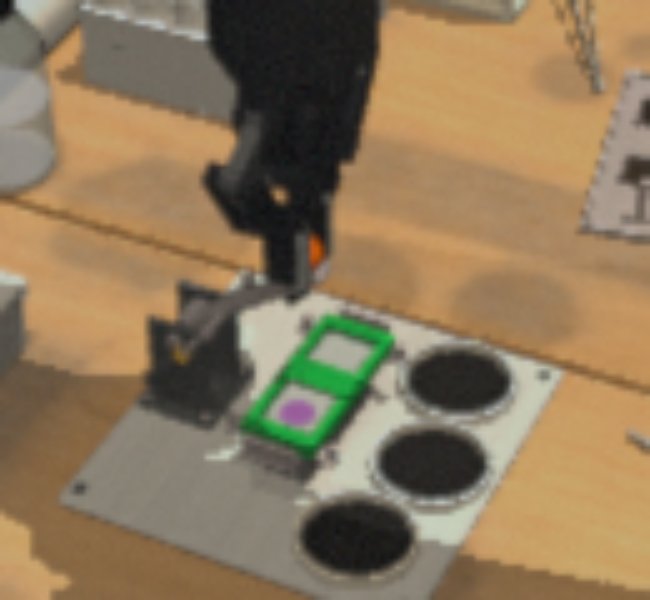

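The picture shows the knob held and the arm lifted to roughly 40°, with the carrier undisturbed on the deck. I continue along the arc.

Emit:
play_rows --pt "0.4 0 -0.45" --pt "0.45 0 -0.35" --pt "0.5 0 -0.25" --pt "0.5 0 -0.25" --pt "0.5 0 -0.2" --pt "0.55 0 -0.15" --pt "0 0 0" --spin '[0,0,0,0,0,0,0]' --gripper '[-0.8,-0.8,-0.8,-0.8,-0.8,-0.8,-0.8]'

```text
time_s: 21.15
position: [627.8, 4.3, 126.0]
tool_rot: [-0.0, 1.0, -0.015, 0.001]
wrist_force: [-5.2, 0.4, 13.4]
width: 16.5
grasp_force: 36.8
```

Emit:
play_rows --pt "0.55 0 -0.25" --pt "0.55 0 -0.15" --pt "0.55 0 -0.05" --pt "0.55 0 0" --pt "0.55 0 0" --pt "0.55 0 0.05" --pt "0.55 0 0.1" --pt "0.55 0 0.1" --pt "0 0 0" --spin '[0,0,0,0,0,0,0,0,0]' --gripper '[-0.8,-0.8,-0.8,-0.8,-0.8,-0.8,-0.8,-0.8,-0.8]'

```text
time_s: 21.9
position: [675.0, 3.2, 126.8]
tool_rot: [-0.0, 1.0, -0.015, 0.004]
wrist_force: [1.6, 0.0, 7.6]
width: 16.5
grasp_force: 37.1
```

Emit:
play_rows --pt "0.5 0 0.15" --pt "0.5 0 0.2" --pt "0.5 0 0.2" --pt "0.4 0 0.2" --pt "0 0 0" --pt "0 0 0" --pt "0 0 0" --pt "0 0 0" --pt "0 0 0" --pt "0 0 -2" --pt "0 0 -3" --pt "0 0 -3" --pt "-3 0 0" --pt "-3 0 0" --pt "-3 0 0" --pt "0 0 0" --spin '[0,0,0,0,0,0,0,0,0,0,0,0,0,0,0,0]' --gripper '[-0.8,-0.8,-0.8,-0.8,-0.8,0.1,0.1,0.1,0.1,0.1,0.1,0.1,0.1,0.1,0.1,0.1]'

```text
time_s: 23.23
position: [591.5, 4.7, 196.7]
tool_rot: [0.0, 1.0, -0.015, -0.005]
wrist_force: [-1.0, -0.6, -1.4]
width: 47.4
grasp_force: 0.0
```

Run:
```python
from h import *
s=snap('side'); cv2.imwrite('pics/k2.png',cv2.resize(s['pixels'][140:260,210:340],(650,600)))
# refine carrier centre by side view green (top at 44) and stand via screws earlier; rack from the clean first top image
t=snap('top'); t['pixels']=cv2.imread('pics/top0.png')
m=mask(t,(0,0,0),(180,255,70),(374,222,424,264)); n,l,st,ce=cv2.connectedComponentsWithStats(m)
for i in range(1,n):
    if st[i,4]>25:
        P=np.array([onz(t,*q,20)[:2] for q in np.argwhere(l==i)[:,::-1]]).astype(np.float32); print('rail',st[i],cv2.minAreaRect(P))
g=mask(s,(45,60,40),(85,255,255),(250,195,300,240)); b=cv2.boxPoints(cv2.minAreaRect(np.argwhere(g)[:,::-1].astype(np.float32)))
W=np.array([onz(s,*p,43)[:2] for p in b]); print('carrier side',W.round(1).tolist(),W.mean(0).round(1))
go([577,6,150],np.pi/2-0.026)
```

```text
rail [405 226  11  31 129] ((476.7513427734375, -324.5452880859375), (79.64623260498047, 10.689826011657715), 9.484099388122559)
rail [382 230  11  31 128] ((467.7356872558594, -265.6886901855469), (79.53376770019531, 10.568650245666504), 9.029711723327637)
carrier side [[601.2, 53.8], [598.5, -55.2], [552.8, -34.3], [558.5, 70.9]] [577.7   8.8]
t 23.33 pos [598.3   4.8 197.7] ang -0.03 w 47.1 -> off cm (after spin) [ 0.07 -2.14  4.77] spin -1.575
```

View pics/k2.png

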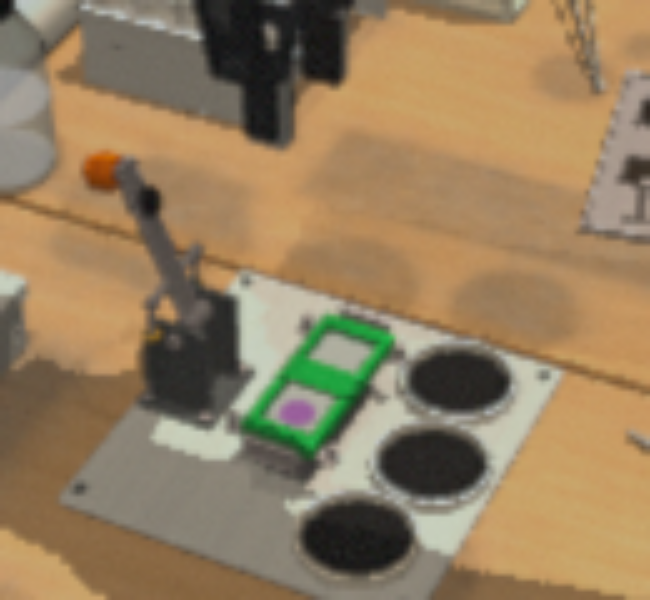

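The picture shows the clamp arm standing open and leaning back, with the knob at the upper left, and the carrier still on the deck. Next I turn the gripper to grip the carrier across its width.

Emit:
play_rows --pt "0 0 0" --pt "0 0 0" --pt "0 0 0" --pt "0 0 0" --pt "0 0 0" --pt "0 0 0" --pt "0 0 0" --pt "0 0 0" --pt "0 0 0" --pt "0 0 0" --pt "0 0 0" --pt "0 0 0" --pt "0 0 0" --pt "0 0 0" --pt "0 -1.0 2" --pt "0 -1.1 2.5" --pt "0 0 0" --pt "0 0 0" --spin '[-0.12,-0.12,-0.12,-0.12,-0.12,-0.12,-0.12,-0.12,-0.12,-0.12,-0.12,-0.12,-0.12,0,0,0,0,0]' --gripper '[0.2,0.2,0.2,0.2,0.2,0.2,0.2,0.2,0.2,0.2,0.2,0.2,0.2,0.2,0.2,0.2,0.2,0.2]'

```text
time_s: 24.83
position: [578.1, 5.5, 151.6]
tool_rot: [-0.001, 0.722, 0.692, -0.001]
wrist_force: [1.0, -0.4, -0.1]
width: 50.6
grasp_force: 0.0
```

Run:
```python
from h import *
go([577,6.2,22],np.pi/2-0.026)
```

```text
t 24.83 pos [578.1   5.5 151.6] ang 1.527 w 50.6 -> off cm (after spin) [ 0.07 -0.11 12.96] spin -0.017
```

Emit:
play_rows --pt "0 -0.1 3" --pt "0 0 3" --pt "0 0 2.5" --pt "0 0 0" --pt "0 0 0" --spin '[-0.017,0,0,0,0]' --gripper '[0.28,0.28,0.28,0.28,0.28]'

```text
time_s: 25.25
position: [578.4, 5.9, 67.7]
tool_rot: [0.0, 0.716, 0.698, 0.0]
wrist_force: [0.4, 0.2, 0.5]
width: 54.6
grasp_force: 0.0
```

Run:
```python
from h import *
go([577,6.2,22],np.pi/2-0.026)
```

```text
t 25.25 pos [578.4   5.9  67.7] ang 1.546 w 54.6 -> off cm (after spin) [ 0.03 -0.14  4.57] spin 0.001
```

Emit:
play_rows --pt "0 -0.1 2" --pt "0 0 1.5" --pt "0 0 1.0" --pt "0 0 0" --pt "0 0 0" --pt "0 0 0" --pt "0 0 0" --pt "0 0 0" --pt "0 0 0" --spin '[0,0,0,0,0,0,0,0,0]' --gripper '[0.28,0.28,0.28,0.28,0.28,-0.3,-0.3,-0.3,-0.3]' --grip_force 30

```text
time_s: 26.0
position: [577.8, 5.9, 24.0]
tool_rot: [0.001, 0.716, 0.698, 0.001]
wrist_force: [-0.7, -0.0, 7.5]
width: 39.8
grasp_force: 31.0
```

Run:
```python
from h import *
s=telemetry.sense(); print(s['wrist_force'],s['wrist_torque'],s['grasp_force'])
go([577,6.2,120],np.pi/2-0.026)
c=snap('side'); cv2.imwrite('pics/k3.png',cv2.resize(c['pixels'][140:260,210:340],(650,600)))
```

```text
[-0.65253657 -0.01808705  7.47849672] [ 0.00470804  0.0425344  -0.03884276] 30.981146693229675
t 26.0 pos [577.8   5.9  24. ] ang 1.547 w 39.8 -> off cm (after spin) [ 0.02 -0.08 -9.6 ] spin 0.002
```

View pics/k3.png

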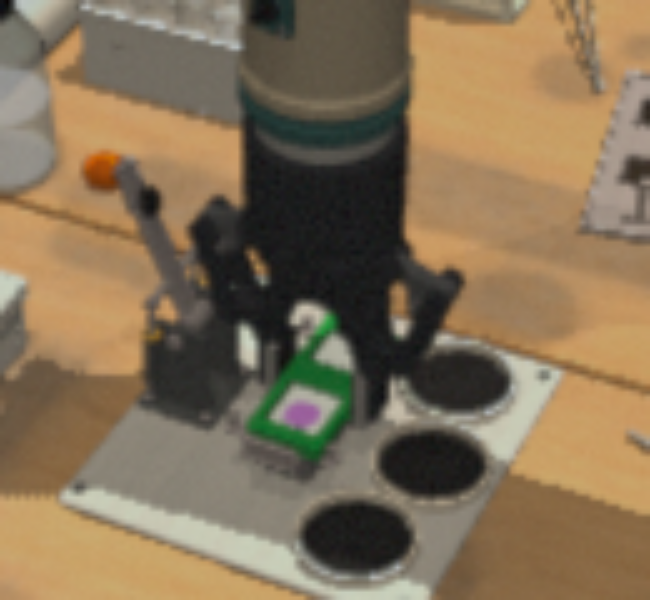

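The picture shows the carrier gripped at its middle and still level, with the clamp standing open. Next I lift it and carry it to the rack.

Emit:
play_rows --pt "0 0 -1" --pt "0 0 -2" --pt "0 0 -3" --pt "0 0 -2.5" --pt "0 0 -1.5" --pt "-1.5 -0.5 0" --pt "-2.5 -0.8 0" --pt "-3.3 -1.1 0" --pt "-3.3 -1.1 0" --pt "-3.3 -1.1 0" --pt "-3.3 -1.1 0" --pt "-3.3 -1.0 0" --pt "-3.3 -1.0 0" --pt "-3.2 -1.0 0" --pt "-2 -0.6 0" --pt "-1.3 -0.5 0" --pt "0 0 0" --pt "0 0 0" --pt "0 0 0" --spin '[0,0,0,0,0,0,0,0,0,0,0,0,0,0,0,0,-0.09,-0.09,0]' --gripper '[-0.3,-0.3,-0.3,-0.3,-0.3,-0.3,-0.3,-0.3,-0.3,-0.3,-0.3,-0.3,-0.3,-0.3,-0.3,-0.3,-0.3,-0.3,-0.3]'

```text
time_s: 27.63
position: [470.5, -295.3, 123.0]
tool_rot: [0.0, 0.649, 0.76, 0.0]
wrist_force: [0.8, -0.2, -0.8]
width: 39.2
grasp_force: 31.1
```

Run:
```python
from h import *
go([472.4,-295.3,11],np.pi/2+0.16)
c=snap('side'); cv2.imwrite('pics/k4.png',cv2.resize(c['pixels'][100:220,310:440],(650,600)))
t=snap('top')
```

```text
t 27.63 pos [ 470.5 -295.3  123. ] ang 1.728 w 39.2 -> off cm (after spin) [-0.02  0.18 11.2 ] spin -0.003
```

View pics/k4.png

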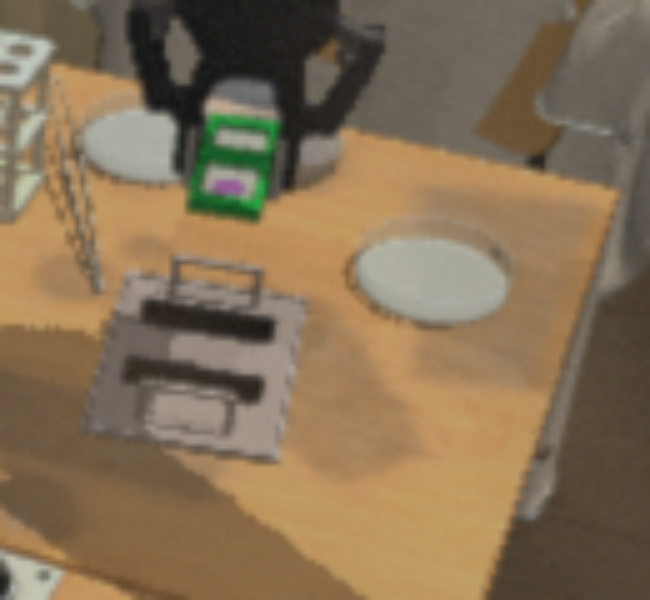

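The picture shows the carrier level above the rack, with both rails free and in line with it. Next I lower it.

Emit:
play_rows --pt "0 0.1 2" --pt "0 0 3" --pt "0 0 2.5" --pt "0 0 1" --pt "0 0 0" --pt "0 0 0" --spin '[0,0,0,0,0,0]' --gripper '[-0.3,-0.3,-0.3,-0.3,-0.3,-0.3]'

```text
time_s: 28.23
position: [472.3, -294.3, 37.7]
tool_rot: [-0.0, 0.65, 0.76, -0.0]
wrist_force: [-0.7, 0.4, -0.0]
width: 39.4
grasp_force: 31.1
```

Run:
```python
from h import *
c=snap('side'); c['pixels']=cv2.imread('pics/side0.png')
m=mask(c,(0,0,0),(180,255,60),(330,150,372,184)); n,l,st,ce=cv2.connectedComponentsWithStats(m)
for i in range(1,n):
    if st[i,4]>25: print(st[i],onz(c,*ce[i],19).round(1))
go([472.4,-295.3,11],np.pi/2+0.16)
```

```text
[339 160  26   8 111] [ 475.1 -314.2   19. ]
[336 172  27   8  71] [ 463.2 -259.2   19. ]
t 28.28 pos [ 472.9 -294.7   38.4] ang 1.727 w 39.3 -> off cm (after spin) [-0.05 -0.06  2.74] spin -0.004
```

Emit:
play_rows --pt "0 0 1.2" --pt "0 0 0.8" --pt "0 0 0.4" --pt "0 0 0.2" --pt "0 0 0.1" --pt "0 0 0" --pt "0 0 0" --spin '[0,0,0,0,0,0,0]' --gripper '[-0.3,-0.3,-0.3,-0.3,-0.3,-0.3,-0.3]'

```text
time_s: 28.87
position: [472.2, -294.7, 10.5]
tool_rot: [0.0, 0.65, 0.76, 0.0]
wrist_force: [0.7, 0.7, -1.6]
width: 39.2
grasp_force: 31.1
```

Emit:
play_rows --pt "0 0 0.1" --pt "0 0 0" --pt "0 0 0" --spin '[0,0,0]' --gripper '[-0.3,-0.3,-0.3]'

```text
time_s: 29.12
position: [472.3, -294.8, 10.0]
tool_rot: [0.0, 0.65, 0.76, 0.0]
wrist_force: [-0.2, -0.0, 5.2]
width: 39.6
grasp_force: 31.8
```

Emit:
play_rows --pt "0 0 0" --pt "0 0 0" --pt "0 0 0" --pt "0 0 0" --pt "0 0 -1" --pt "0 0 -3" --pt "0 0 -4" --pt "0 0 -4" --pt "0 0 -4" --pt "0 0 -2" --pt "0 0 0" --pt "0 0 0" --spin '[0,0,0,0,0,0,0,0,0,0.08,0.077,0]' --gripper '[-0.03,0,0.1,0.2,0.2,0.2,0.2,0.2,0.2,0.2,0.2,0.2]' --grip_force 40

```text
time_s: 30.12
position: [472.8, -295.2, 191.8]
tool_rot: [0.002, 0.708, 0.706, 0.0]
wrist_force: [0.0, 0.7, 0.1]
width: 51.1
grasp_force: 0.0
```

Emit:
play_rows --pt "3.9 0.3 0" --pt "3.9 0.3 0" --pt "3.9 0.3 0" --pt "3.9 0.3 0" --pt "3.9 0.3 0" --pt "3.9 0.3 0" --pt "3.9 0.3 0" --pt "3.9 0.3 0" --pt "3.9 -1.2 0" --pt "3.9 -1.2 0" --pt "3.9 -1.2 0" --pt "3.9 -1.2 0" --pt "3.9 -1.2 0" --pt "3.9 -1.2 0" --pt "2.4 -1.2 0" --pt "0 0 0" --pt "0 0 0" --spin '[0,0,0,0,0,0,0,0,0,0,0,0,0,0,0,0,0]' --gripper '[0.2,0.2,0.2,0.2,0.2,0.2,0.2,0.2,0.2,0.2,0.2,0.2,0.2,0.2,0.2,0.2,0.2]'

```text
time_s: 31.53
position: [410.9, 276.6, 188.8]
tool_rot: [-0.0, 0.705, 0.709, -0.001]
wrist_force: [0.2, -0.5, 0.2]
width: 51.4
grasp_force: 0.0
```

Run:
```python
from h import *
t=snap('top');s=snap('side')
g=mask(t,(45,60,40),(85,255,255),(365,215,435,270)); b=cv2.boxPoints(cv2.minAreaRect(np.argwhere(g)[:,::-1].astype(np.float32)))
W=np.array([onz(t,*p,30)[:2] for p in b]); print('carrier',W.round(1).tolist(),W.mean(0).round(1))
cv2.imwrite('pics/k5.png',np.hstack([cv2.resize(t['pixels'][210:275,357:437],(400,325),interpolation=2),cv2.resize(s['pixels'][140:205,320:400],(400,325),interpolation=2)]))
# pockets (black floors) in the side view: floor z=6
m=mask(s,(0,0,0),(180,255,75),(265,190,325,255)); n,l,st,ce=cv2.connectedComponentsWithStats(m)
for i in range(1,n):
    if st[i,4]>60: print('pocket',st[i],onz(s,*ce[i],6).round(1))
m=mask(t,(0,0,0),(180,255,75),(240,205,320,245)); n,l,st,ce=cv2.connectedComponentsWithStats(m)
for i in range(1,n):
    if st[i,4]>60: print('pocketT',st[i],onz(t,*ce[i],6).round(1))
for k,lo,hi in(('b',(100,110,40),(125,255,255)),('y',(22,130,80),(34,255,255)),('r',(0,170,60),(5,255,255))):
    b,st,_=big(mask(t,lo,hi,(150,195,205,305))); print(k,st,onz(t,*b,117).round(1))
go([408,275.5,103],np.pi/2)
```

```text
carrier [[483.1, -246.4], [497.4, -338.1], [457.5, -342.5], [443.3, -251.3]] [ 470.4 -294.6]
pocket [ 265  190   60   65 2829] [526.6 -11.1   6. ]
pocketT [247 215  21  21 332] [530.7  67.4   6. ]
pocketT [294 215  21  21 334] [527.9 -54.8   6. ]
pocketT [271 220  20  20 331] [517.3   6.7   6. ]
b [161 213  10  11  87] [539.  280.8 117. ]
y [161 239  12  11  96] [474.6 277.4 117. ]
r [162 267  13  12 117] [407.5 273.5 117. ]
t 31.63 pos [412.5 273.9 188.7] ang 1.57 w 51.5 -> off cm (after spin) [ 0.16 -0.45  8.57] spin -0.001
```

View pics/k5.png

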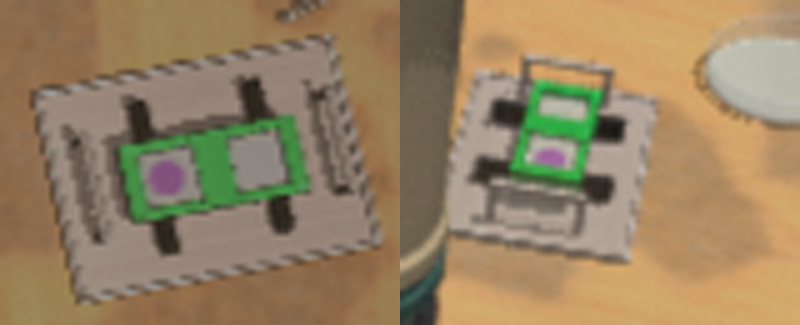

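The picture shows the carrier lying level across both rails, in the middle and in line with the rack. The bottles come back next, red first.

Emit:
play_rows --pt "0.1 -0.4 2.5" --pt "0 0 2.5" --pt "0 0 2.2" --pt "0 0 1.3" --pt "0 0 0" --pt "0 0 0" --pt "0 0 0" --pt "0 0 0" --pt "0 0 0" --pt "0 0 -2" --pt "0 0 -3" --pt "0 0 -3" --pt "0 0 -2" --pt "0 0 0" --pt "0 0 0" --spin '[0,0,0,0,0,0,0,0,0,0,0,0,0,0,0]' --gripper '[0.2,0.2,0.2,0.2,0.2,-0.6,-0.6,-0.6,-0.6,-0.6,-0.6,-0.6,-0.6,-0.6,-0.6]'

```text
time_s: 32.88
position: [409.3, 276.5, 205.5]
tool_rot: [0.001, 0.708, 0.707, 0.001]
wrist_force: [0.1, -0.3, -2.8]
width: 26.5
grasp_force: 40.0
```

Run:
```python
from h import *
go([527,-54.5,106],np.pi/2)
```

```text
t 32.88 pos [409.3 276.5 205.5] ang 1.569 w 26.5 -> off cm (after spin) [-33.1   11.77   9.95] spin -0.002
```

Emit:
play_rows --pt "-2.5 0.4 0" --pt "-3.4 0.9 0" --pt "-3.4 1.2 0" --pt "-3.4 1.3 0" --pt "-3.4 1.4 0" --pt "-3.4 1.4 0" --pt "-3.4 1.4 0" --pt "-3.4 1.4 0" --pt "-3.4 1.4 0" --pt "-2.2 0.7 0" --pt "-1.2 0.3 0" --pt "0 0 0" --pt "0 0 2.5" --pt "0 0 2.5" --pt "0 0 2" --pt "0 0 0" --pt "0 0 0" --spin '[0,0,0,0,0,0,0,0,0,0,0,0,0,0,0,0,0]' --gripper '[-0.6,-0.6,-0.6,-0.6,-0.6,-0.6,-0.6,-0.6,-0.6,-0.6,-0.6,-0.6,-0.6,-0.6,-0.6,-0.6,-0.6]'

```text
time_s: 34.3
position: [524.8, -52.5, 133.5]
tool_rot: [-0.002, 0.706, 0.708, -0.001]
wrist_force: [-0.4, 0.1, -1.8]
width: 26.2
grasp_force: 39.9
```

Run:
```python
from h import *
go([527,-54.5,106],np.pi/2)
```

```text
t 34.3 pos [524.8 -52.5 133.5] ang 1.573 w 26.2 -> off cm (after spin) [-0.2   0.22  2.75] spin 0.002
```

Emit:
play_rows --pt "-0.2 0.2 1.2" --pt "0 0 0.9" --pt "0 0 0.4" --pt "0 0 0.2" --pt "0 0 0" --pt "0 0 0" --spin '[0,0,0,0,0,0]' --gripper '[-0.6,-0.6,-0.6,-0.6,-0.6,-0.6]'

```text
time_s: 34.8
position: [528.4, -56.6, 107.5]
tool_rot: [0.0, 0.707, 0.707, 0.0]
wrist_force: [0.2, 0.1, -2.2]
width: 26.0
grasp_force: 40.0
```

Emit:
play_rows --pt "0.1 -0.1 0.2" --pt "0 0 0.1" --pt "0 0 0" --pt "0 0 0" --spin '[0,0,0,0]' --gripper '[-0.6,-0.6,-0.6,-0.6]'

```text
time_s: 35.13
position: [528.7, -56.4, 107.0]
tool_rot: [0.002, 0.708, 0.707, 0.001]
wrist_force: [-2.8, -1.7, 20.1]
width: 26.0
grasp_force: 42.0
```

Emit:
play_rows --pt "0 0 -0.2" --pt "0 0 0" --pt "0 0 0" --pt "0 0 0" --pt "0 0 -3" --pt "0 0 -3" --pt "0 0 -2.5" --pt "3.7 -0.6 0" --pt "3.7 -0.6 0" --pt "3.7 -0.6 0" --pt "3.7 -0.6 0" --pt "3.7 -0.6 0" --pt "3.7 -0.6 0" --pt "3.7 -0.6 0" --pt "3.7 -0.6 0" --pt "3.7 -0.6 0" --pt "0 0 0" --pt "0 0 0" --pt "0 0 0" --spin '[0,0,0,0,0,0,0,0,0,0,0,0,0,0,0,0,0,0,0]' --gripper '[-0.6,0.2,0.2,0.2,0.2,0.2,0.2,0.2,0.2,0.2,0.2,0.2,0.2,0.2,0.2,0.2,0.2,0.2,0.2]'

```text
time_s: 36.72
position: [473.4, 276.7, 190.8]
tool_rot: [0.0, 0.707, 0.707, -0.001]
wrist_force: [1.1, -1.0, 0.1]
width: 51.0
grasp_force: 0.0
```

Run:
```python
from h import *
t=snap('top');s=snap('side','s6.png')
a,st,_=big(mask(t,(0,170,60),(5,255,255),(290,205,320,235))); b,st2,_=big(mask(s,(0,170,60),(5,255,255),(290,170,320,200)))
print(st,st2,onz(t,*a,119).round(1),onz(s,*b,113).round(1))
go([475,278,103],np.pi/2)
```

```text
[301 214  11  11  98] [299 178  11  13 128] [526.1 -56.7 119. ] [527.2 -55.7 113. ]
t 36.82 pos [474.  275.4 190.9] ang 1.567 w 51.1 -> off cm (after spin) [0.26 0.1  8.79] spin -0.003
```

Red is back in its pocket, in the same place and at the same height as at the start. Yellow is next.

Emit:
play_rows --pt "0.1 0.1 2.5" --pt "0 0 2.5" --pt "0 0 2.2" --pt "0 0 1.4" --pt "0 0 0" --pt "0 0 0" --pt "0 0 0" --pt "0 0 0" --pt "0 0 0" --pt "0 0 -2" --pt "0 0 -3" --pt "0 0 -3" --pt "0 0 -2" --pt "0 0 0" --pt "0 0 0" --spin '[0,0,0,0,0,0,0,0,0,0,0,0,0,0,0]' --gripper '[0.2,0.2,0.2,0.2,0.2,-0.6,-0.6,-0.6,-0.6,-0.6,-0.6,-0.6,-0.6,-0.6,-0.6]'

```text
time_s: 38.07
position: [475.2, 278.6, 206.8]
tool_rot: [0.001, 0.708, 0.707, 0.002]
wrist_force: [-0.3, 0.3, -1.8]
width: 26.3
grasp_force: 39.8
```

Run:
```python
from h import *
go([516.3,7.2,106],np.pi/2)
```

```text
t 38.07 pos [475.2 278.6 206.8] ang 1.57 w 26.3 -> off cm (after spin) [-27.14   4.11  10.08] spin -0.001
```

Emit:
play_rows --pt "-2.6 0.3 0" --pt "-3.4 0.5 0" --pt "-3.4 0.5 0" --pt "-3.4 0.5 0" --pt "-3.4 0.5 0" --pt "-3.4 0.5 0" --pt "-3.4 0.5 0" --pt "-2.6 0.5 0" --pt "-1.5 0.3 0" --pt "0 0 0" --pt "0 0 2.5" --pt "0 0 2.5" --pt "0 0 2" --pt "0 0 0" --pt "0 0 0" --spin '[0,0,0,0,0,0,0,0,0,0,0,0,0,0,0]' --gripper '[-0.6,-0.6,-0.6,-0.6,-0.6,-0.6,-0.6,-0.6,-0.6,-0.6,-0.6,-0.6,-0.6,-0.6,-0.6]'

```text
time_s: 39.32
position: [513.9, 8.3, 134.2]
tool_rot: [-0.001, 0.707, 0.707, -0.001]
wrist_force: [0.6, -0.4, -0.7]
width: 26.4
grasp_force: 39.7
```

Run:
```python
from h import *
go([516.3,7.2,106],np.pi/2)
```

```text
t 39.32 pos [513.9   8.3 134.2] ang 1.571 w 26.4 -> off cm (after spin) [-0.11  0.24  2.82] spin 0.001
```

Emit:
play_rows --pt "0 0.1 1.2" --pt "0 0 0.9" --pt "0 0 0.4" --pt "0 0 0.2" --pt "0 0 0" --pt "0 0 0" --spin '[0,0,0,0,0,0]' --gripper '[-0.6,-0.6,-0.6,-0.6,-0.6,-0.6]'

```text
time_s: 39.82
position: [516.6, 7.4, 108.8]
tool_rot: [0.0, 0.707, 0.707, 0.0]
wrist_force: [0.1, 0.8, -0.9]
width: 26.2
grasp_force: 39.8
```

Emit:
play_rows --pt "0 0 0.15" --pt "0 0 0.1" --pt "0 0 0" --pt "0 0 0" --spin '[0,0,0,0]' --gripper '[-0.6,-0.6,-0.6,-0.6]'

```text
time_s: 40.15
position: [517.2, 7.4, 108.3]
tool_rot: [0.001, 0.708, 0.707, 0.001]
wrist_force: [-3.2, 0.7, 17.7]
width: 26.6
grasp_force: 41.6
```

Emit:
play_rows --pt "0 0 -0.2" --pt "0 0 0" --pt "0 0 0" --pt "0 0 0" --pt "0 0 -3" --pt "0 0 -3" --pt "0 0 -2.5" --pt "3.4 0.3 0" --pt "3.4 0.3 0" --pt "3.4 0.3 0" --pt "3.4 0.3 0" --pt "3.4 0.3 0" --pt "3.4 0.3 0" --pt "3.4 0.3 0" --pt "3.4 0.2 0" --pt "0 0 0" --pt "0 0 0" --pt "0 0 0" --spin '[0,0,0,0,0,0,0,0,0,0,0,0,0,0,0,0,0,0]' --gripper '[-0.6,0.2,0.2,0.2,0.2,0.2,0.2,0.2,0.2,0.2,0.2,0.2,0.2,0.2,0.2,0.2,0.2,0.2]'

```text
time_s: 41.65
position: [539.3, 278.6, 192.1]
tool_rot: [0.0, 0.707, 0.707, -0.001]
wrist_force: [0.3, -1.1, 0.0]
width: 51.7
grasp_force: 0.0
```

Run:
```python
from h import *
t=snap('top')
a,st,_=big(mask(t,(22,110,80),(34,255,255),(268,210,292,240))); print(st,onz(t,*a,119).round(1))
go([540.3,281,103],np.pi/2)
```

```text
[274 218  13  13 125] [515.    6.6 119. ]
t 41.7 pos [539.6 277.7 192.3] ang 1.569 w 51.3 -> off cm (after spin) [0.33 0.07 8.93] spin -0.002
```

Emit:
play_rows --pt "0.2 0 2.5" --pt "0 0 2.5" --pt "0 0 2.2" --pt "0 0 1.5" --pt "0 0 0" --pt "0 0 0" --pt "0 0 0" --pt "0 0 0" --pt "0 0 0" --pt "0 0 -2" --pt "0 0 -3" --pt "0 0 -3" --pt "0 0 -2" --pt "0 0 0" --pt "0 0 0" --spin '[0,0,0,0,0,0,0,0,0,0,0,0,0,0,0]' --gripper '[0.2,0.2,0.2,0.2,0.2,-0.6,-0.6,-0.6,-0.6,-0.6,-0.6,-0.6,-0.6,-0.6,-0.6]'

```text
time_s: 42.95
position: [540.3, 281.6, 207.5]
tool_rot: [0.001, 0.708, 0.707, 0.002]
wrist_force: [-0.1, -0.2, -1.5]
width: 26.4
grasp_force: 39.8
```

Run:
```python
from h import *
go([530.5,67.2,106],np.pi/2)
```

```text
t 42.95 pos [540.3 281.6 207.5] ang 1.57 w 26.4 -> off cm (after spin) [-21.44  -0.98  10.15] spin -0.001
```

Emit:
play_rows --pt "-2.5 -0.1 0" --pt "-3.4 -0.2 0" --pt "-3.4 -0.2 0" --pt "-3.4 -0.1 0" --pt "-3.4 -0.1 0" --pt "-2.6 -0.1 0" --pt "-1.7 -0.1 0" --pt "-1 0 0" --pt "0 0 0" --pt "0 0 2.5" --pt "0 0 2.5" --pt "0 0 2" --pt "0 0 0" --pt "0 0 0" --spin '[0,0,0,0,0,0,0,0,0,0,0,0,0,0]' --gripper '[-0.6,-0.6,-0.6,-0.6,-0.6,-0.6,-0.6,-0.6,-0.6,-0.6,-0.6,-0.6,-0.6,-0.6]'

```text
time_s: 44.12
position: [529.5, 69.0, 135.0]
tool_rot: [-0.001, 0.707, 0.708, -0.001]
wrist_force: [0.8, 1.0, 0.2]
width: 26.1
grasp_force: 39.7
```

Run:
```python
from h import *
go([530.5,67.2,106],np.pi/2)
```

```text
t 44.12 pos [529.5  69.  135. ] ang 1.572 w 26.1 -> off cm (after spin) [-0.18  0.1   2.9 ] spin 0.001
```

Emit:
play_rows --pt "0 0 1.2" --pt "0 0 0.9" --pt "0 0 0.4" --pt "0 0 0.2" --pt "0 0 0" --pt "0 0 0" --spin '[0,0,0,0,0,0]' --gripper '[-0.6,-0.6,-0.6,-0.6,-0.6,-0.6]'

```text
time_s: 44.62
position: [530.8, 67.5, 109.3]
tool_rot: [0.0, 0.707, 0.707, 0.0]
wrist_force: [0.5, 0.9, -0.5]
width: 26.2
grasp_force: 39.8
```

Emit:
play_rows --pt "0 0 0.15" --pt "0 0 0.1" --pt "0 0 0" --pt "0 0 0" --spin '[0,0,0,0]' --gripper '[-0.6,-0.6,-0.6,-0.6]'

```text
time_s: 44.95
position: [531.3, 67.7, 108.9]
tool_rot: [0.001, 0.707, 0.707, 0.001]
wrist_force: [-3.8, -0.6, 18.3]
width: 26.4
grasp_force: 41.7
```

Contact. I release, rise and move clear to the left.

Emit:
play_rows --pt "0 0 -0.2" --pt "0 0 0" --pt "0 0 0" --pt "0 0 0" --pt "0 0 -3" --pt "0 0 -3" --pt "0 0 -3" --pt "0 0 -3" --pt "3.4 -1 0" --pt "3.4 -1 0" --pt "3.4 -1 0" --pt "3.4 -0.5 0" --pt "3.4 0 0" --pt "3.4 0 0" --pt "0 0 0" --pt "0 0 0" --pt "0 0 0" --spin '[0,0,0,0,0,0,0,0,0,0,0,0,0,0,0,0,0]' --gripper '[-0.6,0.2,0.2,0.2,0.2,0.2,0.2,0.2,0.2,0.2,0.2,0.2,0.2,0.2,0.2,0.2,0.2]'

```text
time_s: 46.37
position: [495.4, 270.7, 227.8]
tool_rot: [0.0, 0.707, 0.707, -0.001]
wrist_force: [0.5, -0.4, -0.1]
width: 51.3
grasp_force: 0.0
```

Run:
```python
from h import *
t=snap('top');s=snap('side')
for k,lo,hi,bt,bs in(('b',(100,110,40),(125,255,255),(245,205,265,232),(268,200,295,228)),('y',(22,110,80),(34,255,255),(268,210,292,240),(288,190,312,212)),('r',(0,170,60),(5,255,255),(294,205,320,235),(293,172,317,197))):
    a,_,_=big(mask(t,lo,hi,bt)); b,_,_=big(mask(s,lo,hi,bs)); print(k,onz(t,*a,119).round(1),tri(t,a,s,b).round(1))
cv2.imwrite('pics/f.png',np.hstack([cv2.resize(t['pixels'][160:275,235:440],(410,230)),cv2.resize(s['pixels'][140:265,215:385],(390,287))[:230*1] if 0 else cv2.resize(s['pixels'][140:265,215:385],(390,230))]))
```

```text
b [529.3  67.1 119. ] [536.   69.1 105.7]
y [515.    6.6 119. ] [516.5   6.8 112.4]
r [526.1 -56.7 119. ] [527.3 -56.9 112.1]
```

View pics/f.png

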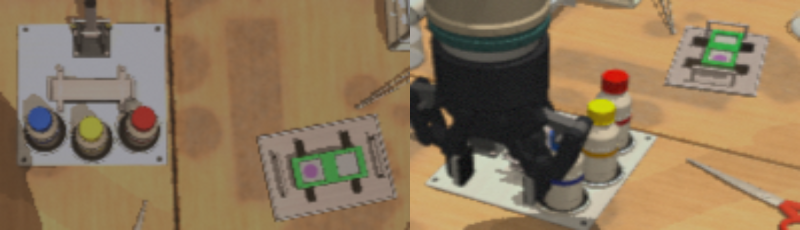

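The final picture shows all three bottles upright in their own pockets, with blue partly hidden by the gripper in the side view. The clamp is open, the carrier lies across the rails and the robot is clear.

```bash
python3 -c "
from workcell import ctrl
print(ctrl.close_job())"
```

```text
the job is handed in; nothing more can be done
None
```

The job is handed in at about 46 s on the robot clock: bottles back upright in their own pockets, clamp arm standing open, and the carrier lying across the middle of both drying-rack rails; no verdict was returned.

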